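# Refit the sprung roller in the bench roller stand

### The arm

A 6-joint arm with a two-finger parallel gripper is mounted at the origin on a cart in front of the work surface, level with it; the furniture and walls round the work are solid. World frame = base frame: x ahead of the robot, y to its left, z up, the work surface at z = 0. Lengths are in m, angles in rad, forces in N, time in s.
With the tool pointing down it reaches from about 0.25 to 0.775 m from the base axis. Payload 4 kg.
Tool frame: the origin (TCP) lies midway between the tips of the shut fingers; the grasp point (between the pads) lies pinch_z behind it (pinch_z is the distance from the TCP to the grasp point, in m); z points along the fingers, y is the line along which they close (so a half turn about z gives the same grasp; the last joint's range is limited). The gripper opens to 94 mm and grips with 3 to 60 N. Pads are 16 mm wide; open, the fingers measure 119 mm over their backs; the gripper's body (75 mm by 177 mm) begins 78 mm behind the grasp point.
Start: joints at [1.213, 0.087, 1.371, -0, 1.684, -0.103], TCP at [0.139, 0.532, 0.173] pointing down, gripper open.
Joint ranges: [-3.1, 3.1], [-0.76, 2.03], [0.27, 2.55], [-1.08, 4.22], [0.17, 2.65], [-2.57, 2.57]. Speed limits (rad/s): [2.79, 2.79, 3.14, 3.14, 3.14, 3.14].

### API

Orientations are given as a unit quaternion [w, x, y, z].
In Python, from plant import * gives the robot as it stands.
- The arm moves only by the tool arm_command, never from a script. Its argument "increments" is a list that holds one entry, the list of rows, each a list of 7 numbers: the shift along the tool's x, y, z in m, then the turn, a rotation vector about the tool's x, y, z in rad, then the opening, from -1 (shut) to 1 (fully open), so that 0 is half open. A call has 1 to 5 rows; each row is the pose to reach, as a shift and turn from the pose commanded when the call began, along the tool's axes at that moment; what a row does not reach only later rows make up. A row lasts 1/10 s, in which the tool goes at most 50 mm and 8.59 degrees, less where a joint would pass 70% of its speed; a pose out of reach is approached as far as the arm can. A call with a gripper value outside its range is refused whole. The fingers move at their own pace and stop on an object; the grip force is fixed at half the most. Time passes only in rows, so rows that repeat a pose let the fingers close. It gives the time, the measured TCP pose, the force, the opening and the grip force at its end, in the units of the state.
- get_state(): the state, without advancing time (a new reading comes with each control period).
- camera(name): name is "scene" or "top" or "wrist"; returns a dict with "color" (420x560x3 uint8, red, green, blue), "range_z" (420x560 float32, m along the optical axis (not along the pixel's ray), 0 where there is no reading), "fx", "fy", "cx", "cy" (pixels), "R" (3x3) and "t" (3): a world point X has camera coordinates R X + t; the wrist camera has in their place "tool_from_camera" (4x4, takes a point from camera to tool coordinates, whose origin is the TCP and whose axes are the flange's). Camera axes: x right, y down, z forward; pixel columns grow to the right and rows downward; lengths in m; the calibration is good to about 2 mm. A picture is of the moment at which its call begins: read the wrist's pose just before it.
- hand_in(): hands the job in; it is judged then, once.
The state is a dict: "clock": time; "qpos": joint angles; "qd": joint speeds; "joint_torque": joint torques, N m; "position": TCP position; "tool_rot": TCP orientation; "ft_force": force on the tool from outside, world axes, zero at the start; "moment": the same for the moment, N m; "width": finger opening in m; "grip_force": force on a finger pad.
Only numpy, scipy, OpenCV 4.12 (cv2) and the standard library are available. Lean on these libraries where they do the work, as an engineer would, in place of code of your own. Each camera call takes 0.05 s, during which the arm holds its last target. There are 200 camera calls.

### The job

Take the spare roller out of its wooden cradle and fit it in the empty front place of the green roller stand, so that the stand can carry strip again: its sprung pin (red end) goes into the upright slot, push it in against the spring, swing the other end down between the cheeks and let the fixed stub (black end) spring into the round pocket. Leave the roller level with both ends fully home, let go of it, and leave the other things on the bench where they are.

Things in the scene. Friction and masses are not known exactly. Their poses are not given: they have to be found in the camera images.
- roller: spare roller: aluminium sleeve, 28 mm thick, 116 mm long with its caps, one black, one red; 0.2 to 0.3 kg. Origin at its middle on the axis; y runs to the red end. At the black end (-y) a fixed steel stub, 8 mm thick, round nose, stands out 8 mm; at the red end a sprung steel pin, 8 mm thick, round nose, 26 mm out when free. Starts in the cradle, axis level, 46 mm above the bench
- sprung_pin (a joint): how far the pin at the red end is pushed into the roller: 0 free, 0.015 m at its stop. Spring force 2.4 N at 0, 8.4 N at the stop. About 0.0025 when the roller is fitted
- pin_tip (a point): outer tip of the sprung pin, on the roller's axis, 84 mm from the roller's middle when the pin is free
- stub_tip (a point): outer tip of the fixed stub at the black end, on the roller's axis, 66 mm from the roller's middle
- cradle: fixed wooden cradle, 96 x 124 mm: base board 10 mm thick with two V notches, 40 mm either side of the middle along y, that carry the roller along the cradle's y axis, red end to +y (up to 8 mm off the middle). Between the notches 68 mm of the roller is free at the sides, 22 mm clear beneath. Origin under its middle on the bench
- roller_stand: fixed stand: two green upright cheeks 184 mm long (x), 18 mm thick, 100 mm high, inner faces at y = +65 and -65 mm, on a base plate with top at 12 mm. Origin under its middle on the bench. It takes rollers 28 mm thick, axes along y, 52 mm above the bench: the one at x = +50 mm is in place, the place at x = -42 mm (nearer the robot) is empty and has a recess in each cheek (in flush brass inserts)
- slot_seat (a point): on the +y cheek's inner face where the fitted roller's axis crosses it, 52 mm above the bench. Round it an upright slot, 11 mm wide, from 4 mm below this point to 14 mm above, so that the pin can enter aslant, tip low; blind, 10 mm deep in +y. The fitted pin rests on the slot's lower end, tip at the back wall. This point's y axis is the stand's
- round_seat (a point): on the -y cheek's inner face where the fitted roller's axis crosses it, 52 mm above the bench. Round it a round pocket, 12 mm wide, 10 mm deep in -y, centre 2 mm above this point; the fitted stub rests on its bottom, the roller's black cap against the cheek
- brush: bystander: brass wire brush with a wooden handle, 196 mm long, lying between the work places
- flux_bottle: bystander: small white and yellow bottle with a red nozzle, 108 mm high, standing at the back near the middle
- spool: bystander: grey spool, 52 mm across, 28 mm high, behind the brush
- pliers: bystander: pliers with blue handles, 153 mm long, lying at the front right
- snips: bystander: snips with yellow handles, 150 mm long, lying at the front left
- lever_punch: bystander: small grey lever punch, 105 mm long, 46 mm high, at the far right
Not all that is in view belongs to the job. There is more than one size of the roller; the one meant has the size given above.

How it is judged:
By the outcome, as a careful person would: the job done as asked, in the order asked, and still so for the second after the job is handed in, with the robot touching nothing.
It also fails if it takes over 51 s, if anything falls off the work surface, if the arm or the gripper's body presses on something with over 40 N, if the wrist force passes 120 N, or if a joint passes its speed limit or range.

## Working session

There is one attempt and no reset: what is moved stays moved. The work goes in short steps, Python scripts to look and compute and a tool call to move; the robot and the scene stay as the last step left them, time stands still between calls to the robot, and variables do not carry over. Pictures are saved under pics/ and viewed, at most 12 in all, crops included, and the job is handed in when it is done.

Besides the shell and the picture viewer there is one more tool, called after "Call:" in YAML: its name, and indented under it one key for each argument. arm_command: Moves the arm, as the interface text tells. Its arguments: {"type":"object","properties":{"increments":{"type":"array"}},"required":["increments"]}

```bash
mkdir -p pics; ls
python3 - <<'E'
from plant import *
import cv2,numpy as np,pickle
d={}
for n in("scene","top"):
    c=camera(n); d[n]=c; cv2.imwrite(f"pics/{n}.png",cv2.resize(c["color"][:,:,::-1],(800,600),interpolation=cv2.INTER_CUBIC))
pickle.dump(d,open("cams.pkl","wb"))
s=get_state();print(s)
try: print(pinch_z)
except Exception as e: print(e)
print([k for k in dir() if k[0]!='_'])
E
```

```text
pics
{'clock': 0.1, 'qpos': array([ 1.21289974e+00,  8.78972731e-02,  1.37207205e+00, -3.64810372e-06,
        1.68357856e+00, -1.03117552e-01]), 'qd': array([-0.00070355, -0.00060922, -0.0019483 , -0.00056044,  0.00014976,
       -0.00212762]), 'joint_torque': array([ 1.33303780e-03, -3.41250908e+01, -3.03303051e+01,  7.19097024e-02,
        3.03559599e-02, -1.09276798e-04]), 'position': array([0.13844247, 0.53173333, 0.17212819]), 'tool_rot': array([-2.21592396e-04,  1.27045390e-01,  9.91896423e-01, -9.52172868e-04]), 'ft_force': array([-0.44515777, -1.27835289,  0.40874641]), 'moment': array([ 0.0535898 , -0.07151338, -0.00961009]), 'grip_force': 0.0, 'width': 0.0937525445020419}
0.0188
['Unreachable', 'c', 'camera', 'cv2', 'd', 'get_state', 'hand_in', 'n', 'np', 'pickle', 'pinch_z', 's']
```

View pics/scene.png

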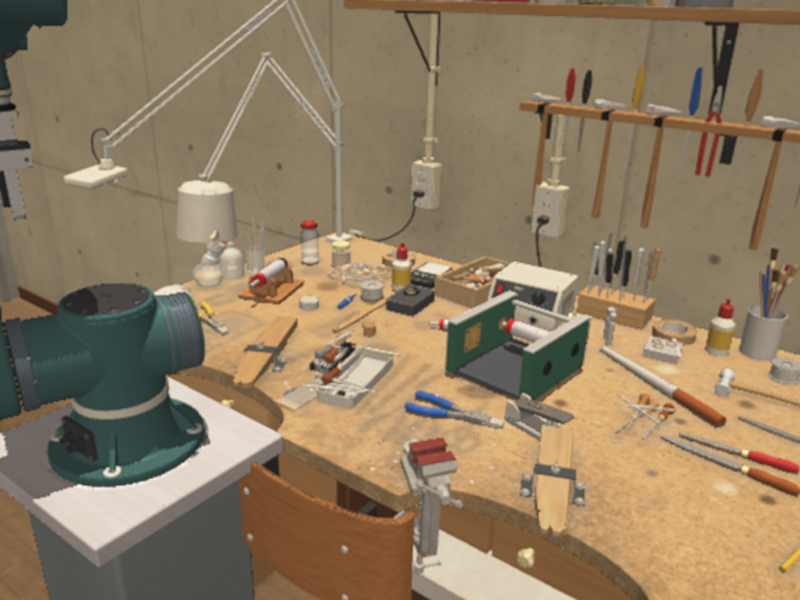

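View pics/top.png

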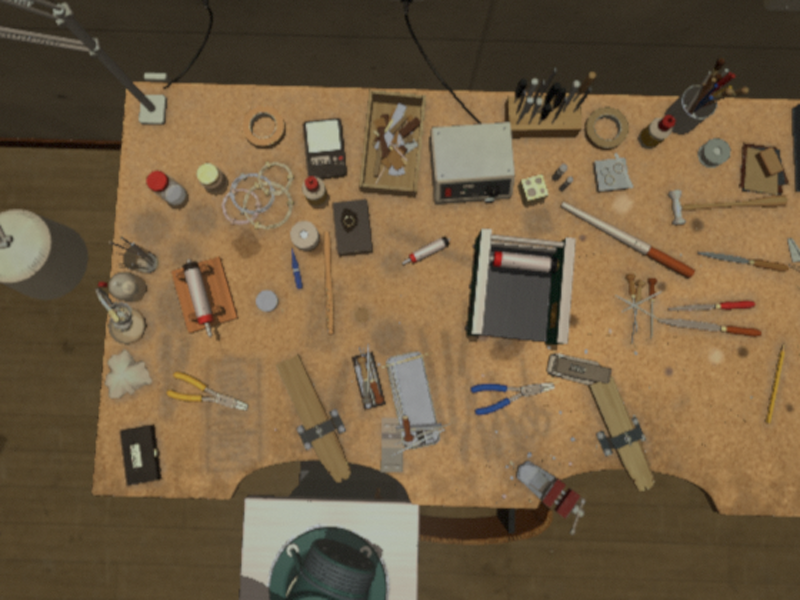

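The scene shows the cradle with the roller at the left and the stand to the right. In the top view the cradle is near (205,295) and the stand near (522,288), with its empty place on the robot's side. I'll enlarge both and measure them.

```bash
cat > h.py <<'E'
import numpy as np,cv2,pickle
def cloud(c,T=None):
    z=c["range_z"].astype(float);v,u=np.mgrid[:z.shape[0],:z.shape[1]]
    P=np.stack([(u-c["cx"])/c["fx"]*z,(v-c["cy"])/c["fy"]*z,z],-1)
    if T is None: W=(P-c["t"])@c["R"]
    else: W=P@T[:3,:3].T+T[:3,3]
    W[z==0]=np.nan
    return W
E
python3 - <<'E'
from h import *
d=pickle.load(open("cams.pkl","rb"));c=d["top"];W=cloud(c)
im=c["color"][:,:,::-1]
a=cv2.resize(im[175:240,110:175],(390,390),interpolation=cv2.INTER_CUBIC)   # x6
b=cv2.resize(im[155:245,322:412],(405,405),interpolation=cv2.INTER_CUBIC) # x4.5
o=np.zeros((405,800,3),np.uint8);o[:390,:390]=a;o[:,395:800]=b
cv2.imwrite("pics/crop1.png",o)
for u,v in [(143,206),(135,187),(146,228),(366,183),(350,215),(337,200),(395,200),(230,400)]:
    print(u,v,W[v,u].round(4))
E
```

```text
143 206 [0.5132 0.2373 0.0553]
135 187 [0.5624 0.2618 0.0539]
146 228 [0.4572 0.2283 0.0466]
366 183 [ 0.5883 -0.3358  0.0666]
350 215 [ 0.5102 -0.3052  0.0066]
337 200 [ 0.5381 -0.2577  0.0975]
395 200 [ 0.5422 -0.4018  0.0986]
230 400 [ 0.088  -0.0209  0.2046]
```

View pics/crop1.png

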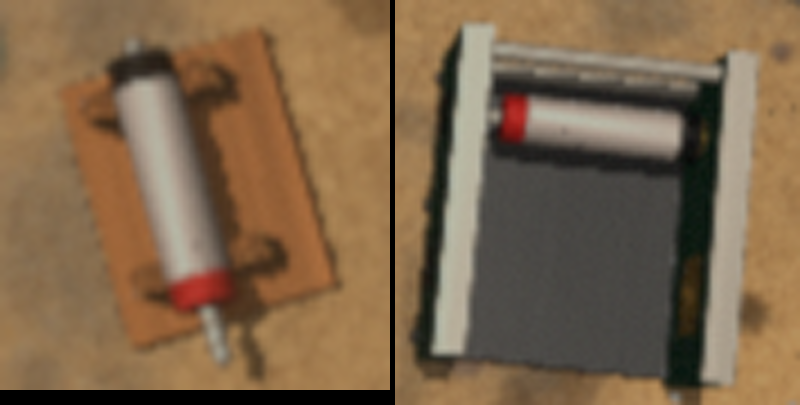

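The crop shows the roller with its black end at (140,60) and its red pin tip at (222,360), pointing at the robot. In the stand the red end of the fitted roller is on the left (+y) cheek, and the brass insert at (690,290) marks the empty place. Next I fit both poses.

```bash
cat >> h.py <<'E'
from scipy.spatial.transform import Rotation as Ro
def q2R(q): return Ro.from_quat([q[1],q[2],q[3],q[0]]).as_matrix()
def Rtool(ax,tilt=0.0):
    """tool frame for a roller with heading ax (rad, world yaw of its +y), black end raised by tilt;
    tool x = +-roller axis, tool z down"""
    r=np.array([np.cos(ax)*np.cos(tilt),np.sin(ax)*np.cos(tilt),-np.sin(tilt)])
    y=np.cross([0,0,1],[np.cos(ax),np.sin(ax),0]); z=np.cross(r,y) # r x y = up
    return r,y,z
def inc(s,p,R):
    R0=q2R(s["tool_rot"]);dp=R0.T@(np.asarray(p)-s["position"])
    rv=Ro.from_matrix(R0.T@R).as_rotvec()
    return dp.round(4),rv.round(4)
E
python3 - <<'E'
from h import *
from plant import *
d=pickle.load(open("cams.pkl","rb"));c=d["top"];W=cloud(c).reshape(-1,3);col=c["color"].reshape(-1,3).astype(int)
x,y,z=W.T
m=(abs(x-.51)<.09)&(abs(y-.24)<.07)&(z>.047)&(z<.07)
P=W[m];mu=P.mean(0);u,s_,vt=np.linalg.svd(P-mu);a=vt[0];a=a*-np.sign(a[0])
t=(P-mu)@a;print("roller n",m.sum(),mu,a,np.degrees(np.arctan2(a[1],a[0])),t.min(),t.max(),"zmax",np.percentile(P[:,2],95))
red=m&(col[:,0]>120)&(col[:,1]<60); print("red",red.sum(),W[red].mean(0),((W[red]-mu)@a).min(),((W[red]-mu)@a).max())
m=(abs(x-.55)<.14)&(abs(y+.33)<.12)&(z>.09)&(z<.108)
for n,mm in(("L",m&(y>-.33)),("R",m&(y<-.33))):
    P=W[mm];r=cv2.minAreaRect((P[:,:2]*1000).astype(np.float32));print(n,mm.sum(),r,np.median(P[:,2]))
s=get_state();print(q2R(s["tool_rot"]).round(3))
E
```

```text
roller n 513 [0.51286678 0.24967506 0.0553754 ] [-0.94481322 -0.3273569  -0.01286238] -160.8899294120746 -0.0674797394200368 0.07867395978139413 zmax 0.06115744056073822
red 34 [0.46848756 0.23515395 0.05692639] 0.04050453817435088 0.0522018133917369
L 580 ((542.5799560546875, -272.8280029296875), (75.528076171875, 183.66159057617188), 77.67875671386719) 0.09929503136421289
R 625 ((533.977294921875, -376.5220031738281), (183.4779052734375, 89.82836151123047), 0.901062548160553) 0.09936294963720063
[[-0.968  0.252 -0.001]
 [ 0.252  0.968 -0.002]
 [ 0.    -0.002 -1.   ]]
```

Call:
arm_command:
  increments:
    - [[-0.436, -0.186, 0, 0, 0, -0.593, 1], [-0.436, -0.186, 0, 0, 0, -0.593, 1], [-0.436, -0.186, 0, 0, 0, -0.593, 1], [-0.436, -0.186, 0, 0, 0, -0.593, 1], [-0.436, -0.186, 0, 0, 0, -0.593, 1]]

```text
clock: 0.6
position: [0.3215, 0.3911, 0.1727]
tool_rot: [-0.0, -0.171, 0.985, -0.0]
ft_force: [-0.0, 0.7, 0.1]
width: 0.0937
grip_force: 0.0
```

```bash
cat > go.py <<'E'
from h import *; from plant import *
import sys
# go.py x y z heading_deg tilt_deg : grasp-point pose -> increments
def goal(x,y,z,hd,ti):
    r,ty,up=Rtool(np.radians(hd),np.radians(ti)); R=np.stack([r,-ty,-up],1)
    return np.array([x,y,z])-up*pinch_z,R
if __name__=="__main__":
    a=list(map(float,sys.argv[1:])); s=get_state()
    print("t",s["clock"],"pos",s["position"].round(4),"F",s["ft_force"].round(1),"w",round(s["width"],4),"q",s["qpos"].round(2))
    p,R=goal(*a); print(*inc(s,p,R)); print(np.linalg.det(R))
E
python3 go.py .513 .240 .19 -161 0
```

```text
t 0.6 pos [0.3215 0.3911 0.1727] F [-0.   0.7  0.1] w 0.0937 q [ 0.77 -0.01  1.47  0.    1.68 -1.14]
[-0.1296 -0.2067  0.0014] [ 0.0001 -0.0006  0.0113]
1.0
```

Call:
arm_command:
  increments:
    - [[-0.13, -0.207, 0.001, 0, 0, 0.011, 1], [-0.13, -0.207, 0.001, 0, 0, 0.011, 1], [-0.13, -0.207, 0.001, 0, 0, 0.011, 1], [-0.13, -0.207, 0.001, 0, 0, 0.011, 1], [-0.13, -0.207, 0.001, 0, 0, 0.011, 1]]

```text
clock: 1.1
position: [0.5135, 0.2381, 0.1716]
tool_rot: [-0.0, -0.162, 0.987, -0.0]
ft_force: [0.4, -0.0, 0.2]
width: 0.0935
grip_force: 0.0
```

```bash
cat > wr.py <<'E'
from h import *; from plant import *
def wrist(name):
    s=get_state(); c=camera("wrist"); T=np.eye(4);T[:3,:3]=q2R(s["tool_rot"]);T[:3,3]=s["position"]
    pickle.dump((s,c),open(f"pics/{name}.pkl","wb"))
    cv2.imwrite(f"pics/{name}.png",cv2.resize(c["color"][:,:,::-1],(800,600),interpolation=cv2.INTER_CUBIC))
    return s,c,cloud(c,T@c["tool_from_camera"])
E
python3 - <<'E'
from wr import *
s,c,W=wrist("w1");print(s["clock"],s["position"],c["tool_from_camera"].round(3))
E
```

```text
1.1 [0.51348639 0.23808805 0.17158362] [[ 0.001 -0.972 -0.234  0.067]
 [ 1.     0.001  0.002  0.   ]
 [-0.002 -0.234  0.972 -0.211]
 [ 0.     0.     0.     1.   ]]
```

View pics/w1.png

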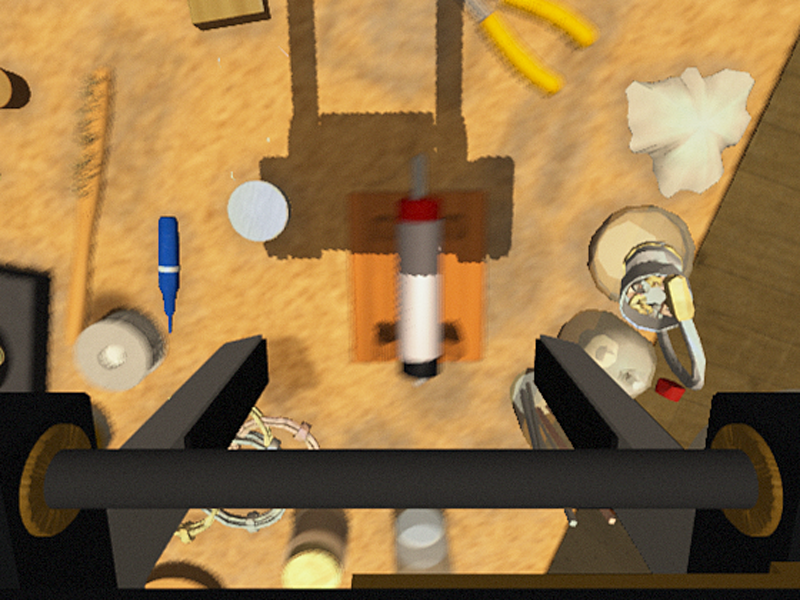

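The roller stands upright in the picture: pin tip near (420,157), red cap at (420,210), black cap at (420,370). The jaws straddle it. Now I fit its axis from the range data.

Run:
```python
from wr import *
s,c=pickle.load(open("pics/w1.pkl","rb"));T=np.eye(4);T[:3,:3]=q2R(s["tool_rot"]);T[:3,3]=s["position"]
W=cloud(c,T@c["tool_from_camera"]);col=c["color"].astype(int)
M=np.zeros(W.shape[:2],bool);M[100:272,270:318]=1
m=M&(W[...,2]>.05)&(W[...,2]<.065)
P=W[m];print(m.sum(),P[:,2].max(),np.median(P[:,2]))
(vx,vy,x0,y0)=cv2.fitLine(P[:,:2].astype(np.float32),cv2.DIST_L2,0,.01,.01).ravel();a=np.array([vx,vy]);a*=-np.sign(a[0])
print("head",np.degrees(np.arctan2(a[1],a[0])))
t=(P[:,:2]-[x0,y0])@a;print("ends",t.min(),t.max(),np.percentile(t,[1,99]))
mid=np.array([x0,y0])+a*(t.min()+t.max())/2;print("mid",mid)
red=m&(col[...,0]>90)&(col[...,1]<50)&(col[...,2]<60);tr=(W[red][:,:2]-[x0,y0])@a;print("red",red.sum(),tr.min(),tr.max())
mp=M&(W[...,2]>.03)&(W[...,2]<.056);tp=(W[mp][:,:2]-[x0,y0])@a;print("pin far",np.sort(tp)[-8:],"stub",np.sort(tp)[:8])
```

```text
3586 0.06141741904997278 0.05733759866896018
head -160.53261
ends -0.06036786415027129 0.07877301679859056 [-0.05855247  0.05389504]
mid [0.50529652 0.25130419]
red 469 -0.0495268144149648 0.05457282989762001
pin far [0.07884199 0.07884492 0.07963202 0.07963596 0.07965648 0.079665
 0.07966855 0.08053487] stub [-0.0684709  -0.06810992 -0.0679941  -0.06764126 -0.06760893 -0.06736523
 -0.06699147 -0.06689478]
```

```bash
python3 go.py .5168 .2554 .046 -160.5 0
```

```text
t 1.15 pos [0.5183 0.2332 0.1707] F [ 1.6 -2.3  0.1] w 0.094 q [ 0.33  0.13  1.33 -0.01  1.68 -1.56]
[-0.0054  0.0224  0.1433] [-0.0055  0.0008 -0.0202]
1.0
```

Call:
arm_command:
  increments:
    - [[0, 0.02, 0.05, 0, 0, 0, 1], [0, 0.02, 0.06, 0, 0, 0, 1], [0, 0.02, 0.06, 0, 0, 0, 1]]

```text
clock: 1.45
position: [0.5029, 0.2582, 0.1083]
tool_rot: [-0.004, -0.163, 0.987, -0.001]
ft_force: [0.7, -0.5, -0.5]
width: 0.0939
grip_force: 0.0
```

```bash
python3 go.py .5168 .2554 .046 -160.5 0
python3 - <<'E'
from wr import *
s,c,W=wrist("w2");col=c["color"].astype(int);R=q2R(s["tool_rot"]);print(s["position"],s["qd"].round(3))
M=np.zeros(W.shape[:2],bool);M[0:290,230:340]=1
m=M&(W[...,2]>.051)&(W[...,2]<.07)
P=(W[m]-s["position"])@R
v=cv2.fitLine(P[:,:2].astype(np.float32),cv2.DIST_L2,0,.01,.01).ravel();print("line in tool xy",v,P.min(0),P.max(0),"zmax",W[m][:,2].max())
print("top pts y",np.median(P[P[:,2]<P[:,2].min()+.003][:,1]))
red=m&(col[...,0]>90)&(col[...,1]<50)&(col[...,2]<60);Q=(W[red]-s["position"])@R;print("red",red.sum(),np.percentile(Q[:,0],[1,50,99]))
E
```

```text
t 1.45 pos [0.5029 0.2582 0.1083] F [ 0.7 -0.5 -0.5] w 0.0939 q [ 0.37  0.15  1.43 -0.    1.57 -1.52]
[-0.013  -0.0071  0.081 ] [-0.0007 -0.0084 -0.0119]
1.0
[0.50285809 0.25823548 0.10829175] [-0.002 -0.035 -0.074 -0.006  0.014 -0.002]
line in tool xy [ 0.99992263 -0.01243763 -0.00593951 -0.00675277] [-0.06324288 -0.02023626  0.04699606] [0.05900542 0.00608248 0.05772468] zmax 0.06123458262411002
top pts y -0.007014712567073305
red 661 [0.03053394 0.03701104 0.04367658]
```

Call:
arm_command:
  increments:
    - [[-0.0135, -0.007, 0.01, 0, -0.008, -0.012, 1], [-0.0135, -0.007, 0.045, 0, -0.008, -0.012, 1], [-0.0135, -0.007, 0.081, 0, -0.008, -0.012, 1], [-0.0135, -0.007, 0.081, 0, -0.008, -0.012, 1], [-0.0135, -0.007, 0.081, 0, -0.008, -0.012, 1]]

```text
clock: 2.0
position: [0.5217, 0.2567, 0.0322]
tool_rot: [0.004, -0.169, 0.986, 0.001]
ft_force: [1.0, 0.3, 1.1]
width: 0.0937
grip_force: 0.0
```

```bash
python3 go.py .5168 .2554 .046 -160.5 0
```

```text
t 2.0 pos [0.5217 0.2567 0.0322] F [1.  0.3 1.1] w 0.0937 q [ 0.36  0.22  1.51 -0.    1.41 -1.55]
[0.0051 0.0004 0.0049] [-0.0003  0.0091 -0.0009]
1.0
```

Call:
arm_command:
  increments:
    - [[0.005, 0, 0.005, 0, 0.009, 0, 1], [0.005, 0, 0.005, 0, 0.009, 0, 0]]

```text
clock: 2.2
position: [0.5171, 0.2555, 0.0281]
tool_rot: [0.001, -0.169, 0.986, 0.0]
ft_force: [0.1, -0.2, -0.4]
width: 0.0891
grip_force: 0.0
```

Call:
arm_command:
  increments:
    - [[0, 0, 0, 0, 0, 0, -1], [0, 0, 0, 0, 0, 0, -1], [0, 0, 0, 0, 0, 0, -1], [0, 0, 0, 0, 0, 0, -1], [0, 0, 0, 0, 0, 0, -1]]

```text
clock: 2.7
position: [0.5161, 0.2551, 0.0262]
tool_rot: [-0.0, -0.169, 0.986, -0.0]
ft_force: [-0.2, -0.2, -0.7]
width: 0.0493
grip_force: 0.0
```

```bash
python3 go.py .5168 .2554 .046 -160.5 0
```

```text
t 2.7 pos [0.5161 0.2551 0.0262] F [-0.2 -0.2 -0.7] w 0.0493 q [ 0.36  0.22  1.52  0.    1.41 -1.55]
[-0.0008  0.     -0.001 ] [-0.     -0.0009 -0.0011]
1.0
```

Call:
arm_command:
  increments:
    - [[0, 0, -0.001, 0, 0, 0, -1], [0, 0, -0.001, 0, 0, 0, -1], [0, 0, -0.001, 0, 0, 0, -1], [0, 0, -0.001, 0, 0, 0, -1], [0, 0, -0.001, 0, 0, 0, -1]]

```text
clock: 3.2
position: [0.5161, 0.255, 0.0271]
tool_rot: [-0.0, -0.169, 0.986, -0.0]
ft_force: [0.9, -2.3, 1.0]
width: 0.0095
grip_force: 1.1
```

```bash
python3 go.py .5168 .2554 .146 -160.5 0;python3 go.py .5168 .2554 .146 84.5 0
```

```text
t 3.2 pos [0.5161 0.255  0.0271] F [ 0.9 -2.3  1. ] w 0.0095 q [ 0.36  0.22  1.52 -0.    1.41 -1.55]
[-7.000e-04  1.000e-04 -1.001e-01] [-0.0002 -0.001  -0.0011]
1.0
t 3.2 pos [0.5161 0.255  0.0271] F [ 0.9 -2.3  1. ] w 0.0095 q [ 0.36  0.22  1.52 -0.    1.41 -1.55]
[-7.000e-04  1.000e-04 -1.001e-01] [-1.200e-03 -5.000e-04  2.006e+00]
0.9999999999999998
```

Run:
```python
from wr import *
s,c,W=wrist("w3");print(s["width"],s["grip_force"],s["ft_force"])
```

```text
0.00954274461427609 1.0769739747047424 [ 0.90787503 -2.291973    1.03629542]
```

View pics/w3.png

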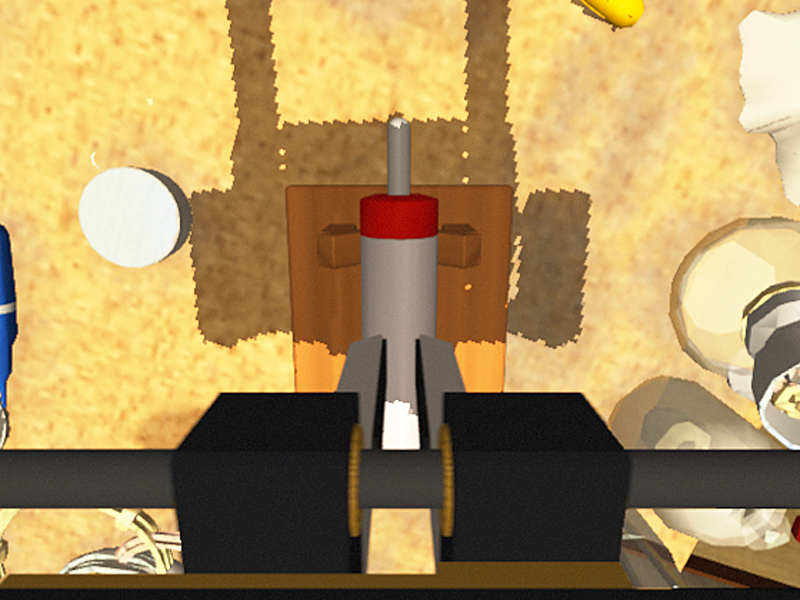

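Run:
```python
from wr import *
s,c=pickle.load(open("pics/w3.pkl","rb"));T=np.eye(4);T[:3,:3]=q2R(s["tool_rot"]);T[:3,3]=s["position"]
A=T@c["tool_from_camera"];W=cloud(c,A);Pt=cloud(c,c["tool_from_camera"])
for u,v in [(400,250),(400,300),(400,215),(400,420),(398,122),(370,350),(430,350),(350,370),(455,370),(345,250),(300,250),(370,240),(432,240)]:
    j,i=int(v*.7),int(u*.7);print(u,v,W[j,i].round(4),Pt[j,i].round(4))
print(get_state()["clock"],get_state()["width"])
```

```text
400 250 [0.4793 0.2426 0.0596] [ 0.0388  0.0005 -0.0324]
400 300 [0.4958 0.2484 0.0587] [ 0.0214  0.0005 -0.0316]
400 215 [0.4682 0.2386 0.0592] [ 0.0506  0.0005 -0.032 ]
400 420 [0.5382 0.2634 0.0586] [-0.0236  0.0006 -0.0315]
398 122 [0.4402 0.2277 0.0488] [ 0.0806 -0.0005 -0.0216]
370 350 [0.5104 0.2434 0.0743] [ 0.0093 -0.0091 -0.0472]
430 350 [0.504  0.2615 0.0742] [ 0.0093  0.0101 -0.0471]
350 370 [0.5118 0.2385 0.0934] [ 0.0096 -0.0142 -0.0663]
455 370 [0.5018 0.267  0.0933] [ 0.0095  0.016  -0.0661]
345 250 [0.4883 0.2244 0.0447] [ 0.0364 -0.0196 -0.0175]
300 250 [0.5011 0.2049 0.009 ] [ 0.0308 -0.0423  0.0182]
370 240 [0.4801 0.232  0.0553] [ 0.0416 -0.0097 -0.0282]
432 240 [0.4734 0.2519 0.0534] [ 0.0413  0.0113 -0.0262]
3.25 0.005588493538269163
```

Run:
```python
from wr import *
s,c=pickle.load(open("pics/w3.pkl","rb"));Ti=np.linalg.inv(c["tool_from_camera"])
Pt=cloud(c,c["tool_from_camera"])
for p in [(.008,-.0165,0),(.008,-.0165,-.02),(.008,-.0165,-.035),(.008,-.005,-.035),(.008,-.005,0)]:
    q=Ti[:3,:3]@p+Ti[:3,3];print(p,(c["fx"]*q[0]/q[2]+c["cx"])/.7,(c["fy"]*q[1]/q[2]+c["cy"])/.7)
# column scan of left finger
for v in range(322,380,6):
    print(v,[tuple((Pt[int(v*.7),int(u*.7)]*1000).round(0).astype(int)) for u in (345,355,365,375,382)])
```

```text
(0.008, -0.0165, 0) 357.93668338970775 312.68345469763165
(0.008, -0.0165, -0.02) 353.89071541420964 327.2792220923081
(0.008, -0.0165, -0.035) 350.29753978858855 340.2415480319564
(0.008, -0.005, -0.035) 383.85816907066476 340.2613069442664
(0.008, -0.005, 0) 386.278767213523 312.7027987710058
322 [(np.int64(-1), np.int64(-24), np.int64(17)), (np.int64(-1), np.int64(-20), np.int64(18)), (np.int64(11), np.int64(-12), np.int64(-23)), (np.int64(13), np.int64(-9), np.int64(-28)), (np.int64(13), np.int64(-6), np.int64(-31))]
328 [(np.int64(-4), np.int64(-24), np.int64(19)), (np.int64(-3), np.int64(-20), np.int64(17)), (np.int64(9), np.int64(-12), np.int64(-23)), (np.int64(10), np.int64(-9), np.int64(-28)), (np.int64(11), np.int64(-6), np.int64(-30))]
334 [(np.int64(-6), np.int64(-24), np.int64(18)), (np.int64(-6), np.int64(-20), np.int64(18)), (np.int64(7), np.int64(-12), np.int64(-24)), (np.int64(9), np.int64(-9), np.int64(-29)), (np.int64(9), np.int64(-6), np.int64(-31))]
340 [(np.int64(-9), np.int64(-24), np.int64(17)), (np.int64(-9), np.int64(-20), np.int64(17)), (np.int64(9), np.int
[... 789 characters left out ...]
.int64(-52))]
364 [(np.int64(-21), np.int64(-25), np.int64(19)), (np.int64(9), np.int64(-13), np.int64(-60)), (np.int64(9), np.int64(-10), np.int64(-59)), (np.int64(9), np.int64(-7), np.int64(-59)), (np.int64(8), np.int64(-5), np.int64(-56))]
370 [(np.int64(9), np.int64(-16), np.int64(-65)), (np.int64(10), np.int64(-13), np.int64(-66)), (np.int64(9), np.int64(-10), np.int64(-65)), (np.int64(10), np.int64(-7), np.int64(-66)), (np.int64(8), np.int64(-5), np.int64(-63))]
376 [(np.int64(9), np.int64(-15), np.int64(-70)), (np.int64(9), np.int64(-12), np.int64(-70)), (np.int64(9), np.int64(-10), np.int64(-70)), (np.int64(9), np.int64(-7), np.int64(-70)), (np.int64(8), np.int64(-5), np.int64(-66))]
```

Run:
```python
from wr import *
for n in("w1","w2"):
    s,c=pickle.load(open(f"pics/{n}.pkl","rb"));Pt=cloud(c,c["tool_from_camera"]).reshape(-1,3)
    m=(abs(Pt[:,0])<.02)&(abs(abs(Pt[:,1])-.053)<.009)&(Pt[:,2]>-.06)&(Pt[:,2]<.03)
    print(n,m.sum(),np.percentile(Pt[m],[1,50,99],axis=0).round(4), np.histogram(Pt[m][:,2],bins=9,range=(-.06,.03)))
```

```text
w1 2177 [[-0.008  -0.0573 -0.0598]
 [ 0.0073  0.047  -0.0481]
 [ 0.0097  0.0586 -0.032 ]] (array([930, 783, 464,   0,   0,   0,   0,   0,   0]), array([-0.06, -0.05, -0.04, -0.03, -0.02, -0.01,  0.  ,  0.01,  0.02,
        0.03]))
w2 2170 [[-0.008  -0.0572 -0.0598]
 [ 0.0073 -0.0458 -0.0481]
 [ 0.0097  0.0586 -0.0324]] (array([930, 787, 453,   0,   0,   0,   0,   0,   0]), array([-0.06, -0.05, -0.04, -0.03, -0.02, -0.01,  0.  ,  0.01,  0.02,
        0.03]))
```

The fingertips end at tool z ≈ -32 mm according to the depth data, so they closed on top of the roller and not around it. I'll open and look at the finger and body geometry from the camera.

Call:
arm_command:
  increments:
    - [[0, 0, -0.005, 0, 0, 0, 0.2], [0, 0, -0.005, 0, 0, 0, 0.2], [0, 0, -0.005, 0, 0, 0, 0.2], [0, 0, -0.005, 0, 0, 0, 0.2], [0, 0, -0.005, 0, 0, 0, 0.2]]

```text
clock: 3.75
position: [0.5159, 0.2551, 0.032]
tool_rot: [-0.001, -0.169, 0.986, -0.0]
ft_force: [0.4, -0.1, 1.6]
width: 0.042
grip_force: 0.0
```

Run:
```python
from wr import *
s,c,W=wrist("w4");print(s["clock"],s["position"].round(4),s["width"],s["ft_force"].round(1));Pt=cloud(c,c["tool_from_camera"])
for u,v in [(300,420),(300,500),(500,480),(400,475),(400,575),(600,520),(700,580),(100,580),(400,590),(250,480)]:
    print(u,v,(Pt[int(v*.7),int(u*.7)]*1000).round(0))
c3=pickle.load(open("pics/w3.pkl","rb"))[1];P3=cloud(c3,c3["tool_from_camera"])
for u,v in [(300,420),(300,520),(400,475),(520,450),(100,480)]: print(u,v,(P3[int(v*.7),int(u*.7)]*1000).round(0))
# roller still in place?
m=np.zeros(W.shape[:2],bool);m[60:225,230:340]=1;m&=(W[...,2]>.051)&(W[...,2]<.07)
P=Pt[m];print(P.min(0),P.max(0),cv2.fitLine(P[:,:2].astype(np.float32),2,0,.01,.01).ravel(),W[m][:,2].max())
```

```text
3.75 [0.5159 0.2551 0.032 ] 0.04203372749371648 [ 0.4 -0.1  1.6]
300 420 [  9. -23. -97.]
300 500 [  23.  -13. -147.]
500 480 [  26.   14. -147.]
400 475 [  26.    0. -146.]
400 575 [  18.    0. -155.]
600 520 [  25.   25. -153.]
700 580 [  19.   36. -157.]
100 580 [  15.  -38. -152.]
400 590 [  23.    0. -162.]
250 480 [  26.  -20. -147.]
300 420 [  33.  -13. -144.]
300 520 [  24.  -12. -152.]
400 475 [  26.    0. -146.]
520 450 [  33.   15. -151.]
100 480 [  25.  -40. -146.]
[ 0.0105546  -0.01302868 -0.0289209 ] [ 0.06423539  0.0126289  -0.01896392] [ 9.9998009e-01 -6.3133999e-03  3.4874346e-02 -5.7682655e-06] 0.06095554162810127
```

View pics/w4.png

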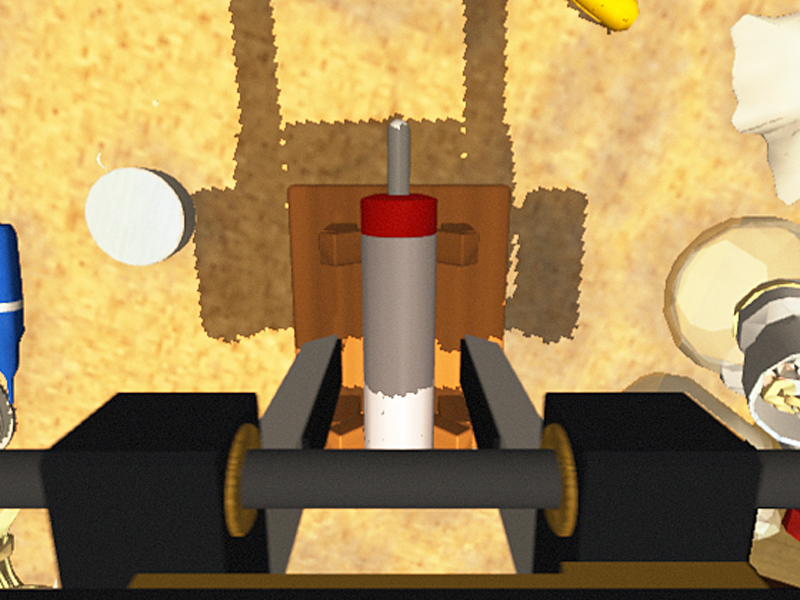

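The picture shows the opened fingers at (320,340) and (480,340), straddling the roller, which hasn't moved. The body starts about 78 mm behind a real grasp point that lies about 51 mm behind the reported TCP. So I'll descend another 37 mm, watching the force.

Call:
arm_command:
  increments:
    - [[0, 0, 0.01, 0, 0, 0, 0.2], [0, 0, 0.02, 0, 0, 0, 0.2], [0, 0, 0.02, 0, 0, 0, 0.2]]

```text
clock: 4.1
position: [0.5141, 0.2544, 0.0093]
tool_rot: [-0.003, -0.169, 0.986, -0.001]
ft_force: [0.9, -0.4, -0.9]
width: 0.0563
grip_force: 0.0
```

Call:
arm_command:
  increments:
    - [[0, 0, 0.01, 0, 0, 0, 0.2], [0, 0, 0.017, 0, 0, 0, 0.2], [0, 0, 0.017, 0, 0, 0, 0.2]]

```text
clock: 4.4
position: [0.5149, 0.2546, -0.0066]
tool_rot: [-0.002, -0.169, 0.986, -0.0]
ft_force: [0.0, -0.5, 0.4]
width: 0.0564
grip_force: 0.0
```

```bash
sed -i 's/up\*pinch_z/up*0.051/' go.py; python3 go.py .5165 .2554 .046 -160.5 0
python3 - <<'E'
from wr import *
s,c,W=wrist("w5");Pt=cloud(c,c["tool_from_camera"]);print(s["width"])
m=np.zeros(W.shape[:2],bool);m[40:230,200:360]=1;m&=(W[...,2]>.051)&(W[...,2]<.063)
P=Pt[m];col=c["color"][m].astype(int);print(P.min(0),P.max(0),cv2.fitLine(P[:,:2].astype(np.float32),2,0,.01,.01).ravel())
r=(col[:,0]>90)&(col[:,1]<50);print(np.percentile(P[r],[1,99],axis=0))
E
```

```text
t 4.4 pos [ 0.5149  0.2546 -0.0066] F [ 0.  -0.5  0.4] w 0.0564 q [ 0.36  0.25  1.55  0.    1.35 -1.55]
[-0.0018  0.0002 -0.0016] [-0.     -0.0041 -0.0012]
1.0
0.05641165983754324
[ 0.01994935 -0.01289178 -0.06771326] [ 0.05568359  0.01262586 -0.0573985 ] [ 9.9999869e-01 -1.6074419e-03  3.8901951e-02  1.1929743e-05]
[[ 0.04167739 -0.01211448 -0.06639683]
 [ 0.05542665  0.01217211 -0.05763388]]
```

Call:
arm_command:
  increments:
    - [[-0.002, 0, -0.0015, 0, 0, 0, -1], [-0.002, 0, -0.0015, 0, 0, 0, -1], [-0.002, 0, -0.0015, 0, 0, 0, -1], [-0.002, 0, -0.0015, 0, 0, 0, -1], [-0.002, 0, -0.0015, 0, 0, 0, -1]]

```text
clock: 4.95
position: [0.5186, 0.2551, -0.0029]
tool_rot: [0.0, -0.169, 0.986, -0.001]
ft_force: [1.5, -1.5, 1.2]
width: 0.0273
grip_force: 30.0
```

Call:
arm_command:
  increments:
    - [[0, 0, 0, 0, 0, 0, -1], [0, 0, 0, 0, 0, 0, -1], [0, 0, 0, 0, 0, 0, -1]]

```text
clock: 5.25
position: [0.5185, 0.2551, -0.0029]
tool_rot: [0.0, -0.169, 0.986, -0.001]
ft_force: [1.3, -3.3, 2.5]
width: 0.0271
grip_force: 30.0
```

Call:
arm_command:
  increments:
    - [[0, 0, -0.04, 0, 0, 0, -1], [0, 0, -0.085, 0, 0, 0, -1], [0, 0, -0.13, 0, 0, 0, -1], [0, 0, -0.175, 0, 0, 0, -1], [0, 0, -0.175, 0, 0, 0, -1]]

```text
clock: 5.75
position: [0.5212, 0.2583, 0.1795]
tool_rot: [0.006, -0.169, 0.986, 0.002]
ft_force: [0.8, 0.5, -1.2]
width: 0.0274
grip_force: 30.0
```

```bash
python3 go.py .43 -.32 .22 84.5 0
python3 - <<'E'
from wr import *
d=pickle.load(open("cams.pkl","rb"));c=d["top"];W=cloud(c).reshape(-1,3);x,y,z=W.T
# cheek tops: y-histogram after rotating by stand yaw; robust fit
best=None
for yaw in np.radians(np.arange(-9,-2,.25)):
    X=x*np.cos(yaw)+y*np.sin(yaw);Y=-x*np.sin(yaw)+y*np.cos(yaw)
    m=(abs(x-.54)<.1)&(abs(y+.33)<.12)&(z>.094)&(z<.104)
    h,e=np.histogram(Y[m],bins=np.arange(-.5,.0,.002));sc=(h**2).sum()
    if best is None or sc>best[0]: best=(sc,yaw,h,e,X[m],Y[m])
sc,yaw,h,e,X,Y=best;print("yaw",np.degrees(yaw));k=h>15
print([(round(a,3),b) for a,b in zip(e[:-1][k],h[k])])
print(X.min(),X.max(),np.percentile(X,[1,99]))
E
```

```text
t 5.75 pos [0.5212 0.2583 0.1795] F [ 0.8  0.5 -1.2] w 0.0274 q [ 0.36  0.15  1.29  0.    1.69 -1.55]
[ 0.279  -0.5147  0.0057] [0.0145 0.0058 2.007 ]
0.9999999999999998
yaw -4.25
[(np.float64(-0.372), np.int64(57)), (np.float64(-0.37), np.int64(59)), (np.float64(-0.368), np.int64(58)), (np.float64(-0.366), np.int64(53)), (np.float64(-0.364), np.int64(59)), (np.float64(-0.362), np.int64(59)), (np.float64(-0.36), np.int64(63)), (np.float64(-0.358), np.int64(57)), (np.float64(-0.356), np.int64(70)), (np.float64(-0.224), np.int64(59)), (np.float64(-0.222), np.int64(57)), (np.float64(-0.22), np.int64(55)), (np.float64(-0.218), np.int64(58)), (np.float64(-0.216), np.int64(56)), (np.float64(-0.214), np.int64(58)), (np.float64(-0.212), np.int64(62)), (np.float64(-0.21), np.int64(55)), (np.float64(-0.208), np.int64(63))]
0.47016753508948983 0.6566612216243173 [0.4725121  0.65365061]
```

The stand fit is clean: yaw -4.25°, inner faces 130 mm apart, centre about (0.540, -0.330). Now I carry the roller over and meanwhile check the brass slot insert in the scene camera picture.

Call:
arm_command:
  increments:
    - [[0.025, -0.04, 0, 0, 0, 0.15, -1], [0.05, -0.08, 0, 0, 0, 0.3, -1], [0.075, -0.12, 0, 0, 0, 0.45, -1], [0.1, -0.16, 0, 0, 0, 0.6, -1], [0.125, -0.2, 0, 0, 0, 0.75, -1]]

```text
clock: 6.25
position: [0.4649, 0.0251, 0.1691]
tool_rot: [-0.002, 0.206, 0.978, 0.0]
ft_force: [0.1, -0.3, -2.2]
width: 0.0269
grip_force: 30.0
```

```bash
python3 go.py .4986 -.3268 .22 85.75 0
python3 - <<'E'
from wr import *
c=pickle.load(open("cams.pkl","rb"))["scene"];W=cloud(c);print("cam",-c["R"].T@c["t"],c["fx"])
yaw=np.radians(-4.25);R=np.array([[np.cos(yaw),-np.sin(yaw),0],[np.sin(yaw),np.cos(yaw),0],[0,0,1]])
S=(W-[.5404,-.33,0])@R
for u,v in [(470,335),(455,345),(545,355),(572,350),(520,325)]: print(u,v,(S[int(v*.7),int(u*.7)]*1000).round(0))
im=c["color"][:,:,::-1];cv2.imwrite("pics/sc_crop.png",cv2.resize(im[200:285,305:415],(770,595),interpolation=cv2.INTER_CUBIC))
E
```

```text
t 6.25 pos [0.4649 0.0251 0.1691] F [ 0.1 -0.3 -2.2] w 0.0269 q [-0.07 -0.1   1.56  0.    1.68 -1.22]
[-0.1729 -0.3084 -0.0006] [-0.0033 -0.0041  1.2294]
1.0000000000000004
cam [-0.44270642 -0.79989614  0.58324863] 485.8520844770188
470 335 [-36.  74.  58.]
455 345 [-90.  67.  61.]
545 355 [-56. -83.  83.]
572 350 [ 39. -82.  58.]
520 325 [47. 25. 66.]
```

View pics/sc_crop.png

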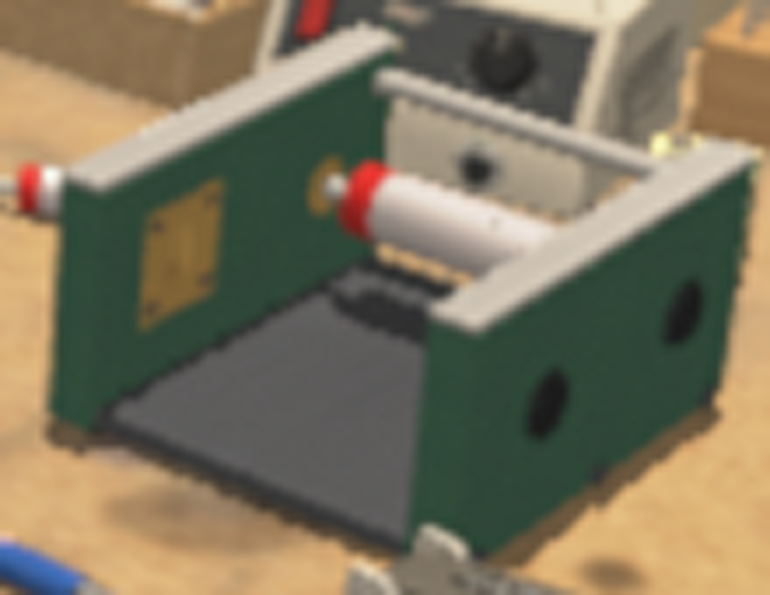

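The crop shows the +y cheek's inner face with the brass insert centred near (181,256), corners (150,215), (222,180), (216,298) and (138,330). On the outer -y cheek there are black holes at (548,404) and (686,311). I'll check them against the stand fit and keep moving.

Call:
arm_command:
  increments:
    - [[-0.035, -0.04, 0, 0, 0, 0.15, -1], [-0.07, -0.08, 0, 0, 0, 0.3, -1], [-0.105, -0.13, 0, 0, 0, 0.45, -1], [-0.14, -0.18, 0, 0, 0, 0.6, -1], [-0.17, -0.22, 0, 0, 0, 0.75, -1]]

```text
clock: 6.75
position: [0.528, -0.2169, 0.1689]
tool_rot: [-0.002, 0.551, 0.835, 0.0]
ft_force: [0.9, 0.2, -1.6]
width: 0.0272
grip_force: 30.0
```

```bash
python3 go.py .4986 -.3268 .22 85.75 0
python3 - <<'E'
from wr import *
c=pickle.load(open("cams.pkl","rb"))["scene"];C=-c["R"].T@c["t"]
yaw=np.radians(-4.25);R=np.array([[np.cos(yaw),-np.sin(yaw),0],[np.sin(yaw),np.cos(yaw),0],[0,0,1]])
def hit(u,v,yp):
    u=305+(u+.5)/7-.5;v=200+(v+.5)/7-.5
    d=c["R"].T@np.array([(u-c["cx"])/c["fx"],(v-c["cy"])/c["fy"],1.])
    o=(C-[.5404,-.33,0])@R;d=d@R;k=(yp-o[1])/d[1];return ((o+k*d)*1000).round(1)
for p in [(181,256),(150,215),(222,180),(216,298),(138,330),(340,185)]: print(p,hit(*p,.065))
for p in [(548,404),(686,311)]: print(p,hit(*p,-.083))
for p in [(70,180),(385,45)]: print("top",p,hit(*p,.065))
E
```

```text
t 6.75 pos [ 0.528  -0.2169  0.1689] F [ 0.9  0.2 -1.6] w 0.0272 q [-0.49  0.14  1.32  0.    1.69 -0.89]
[-0.0895 -0.0703 -0.0003] [-0.003  -0.0041  0.4785]
1.0000000000000004
(181, 256) [-41.9  65.   57.3]
(150, 215) [-62.9  65.   80.5]
(222, 180) [-19.5  65.   79.5]
(216, 298) [-17.3  65.   31.7]
(138, 330) [-65.2  65.   36.6]
(340, 185) [60.8 65.  50.8]
(548, 404) [-41.6 -83.   53.8]
(686, 311) [ 52.5 -83.   53.4]
top (70, 180) [-111.    65.   109.8]
top (385, 45) [ 83.4  65.  101. ]
```

Call:
arm_command:
  increments:
    - [[-0.035, -0.03, 0, 0, 0, 0.15, -1], [-0.07, -0.06, 0, 0, 0, 0.3, -1], [-0.09, -0.07, 0, 0, 0, 0.45, -1], [-0.09, -0.07, 0, 0, 0, 0.478, -1], [-0.09, -0.07, 0, 0, 0, 0.478, -1]]

```text
clock: 7.25
position: [0.4998, -0.3256, 0.1694]
tool_rot: [-0.003, 0.73, 0.683, 0.0]
ft_force: [-0.7, -0.5, -2.3]
width: 0.0274
grip_force: 30.0
```

Call:
arm_command:
  increments:
    - [[0, 0, 0, 0, 0, 0, -1], [0, 0, 0, 0, 0, 0, -1]]

```text
clock: 7.45
position: [0.5007, -0.3251, 0.1715]
tool_rot: [-0.001, 0.73, 0.684, -0.0]
ft_force: [0.7, -0.4, -2.3]
width: 0.0274
grip_force: 30.0
```

```bash
python3 go.py .4986 -.3268 .22 85.75 0
python3 - <<'E'
from wr import *
s,c,W=wrist("w6");print(s["position"],s["qd"].round(3))
E
```

```text
t 7.45 pos [ 0.5007 -0.3251  0.1715] F [ 0.7 -0.4 -2.3] w 0.0274 q [-0.67  0.19  1.25 -0.    1.69 -0.61]
[-0.0019 -0.0019  0.0025] [-0.0011 -0.0006  0.0093]
1.0000000000000004
[ 0.50066117 -0.32506543  0.1715327 ] [-0.001 -0.005 -0.008 -0.006  0.001  0.002]
```

View pics/w6.png

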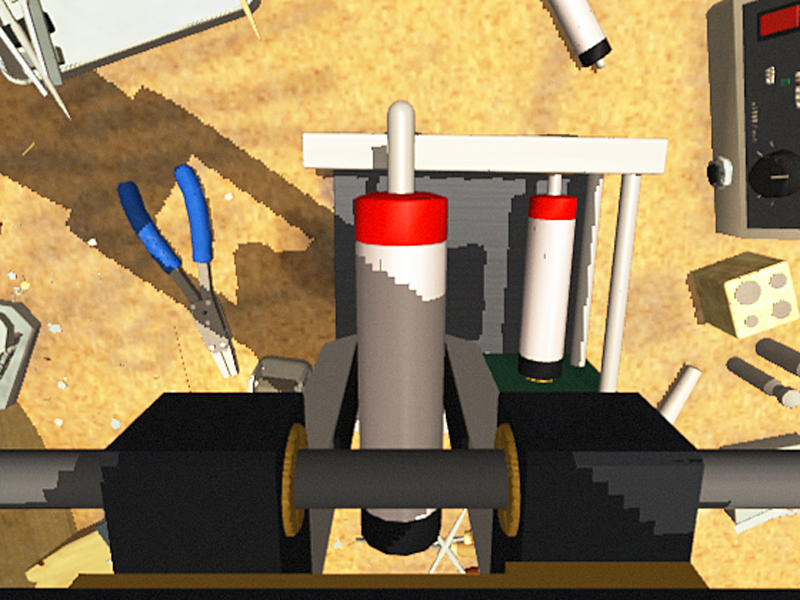

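The held roller's pin tip is at (400,105) and its red cap at (400,218). The +y cheek top spans (303..667, 152), and the fitted roller is at (550,290). Now I measure all of them in the one wrist image.

Run:
```python
from wr import *
s,c=pickle.load(open("pics/w6.pkl","rb"));T=np.eye(4);T[:3,:3]=q2R(s["tool_rot"]);T[:3,3]=s["position"]
W=cloud(c,T@c["tool_from_camera"]);Pt=cloud(c,c["tool_from_camera"]);V,U=np.mgrid[:420,:560]
m=(W[...,2]>.092)&(W[...,2]<.108)&(V<125)&(V>85)&(U>205)&(U<475)
P=W[m];r=cv2.minAreaRect((P[:,:2]*1000).astype(np.float32));print("cheek",m.sum(),r,np.median(P[:,2]))
b=cv2.boxPoints(r);print(b.round(1))
# inner edge line (world) -> stand frame by fit
yaw=np.radians(-4.25);R=np.array([[np.cos(yaw),-np.sin(yaw),0],[np.sin(yaw),np.cos(yaw),0],[0,0,1]])
S=(P-[.5404,-.33,0])@R;print("stand frame",np.percentile(S,[.5,50,99.5],axis=0).round(4))
m2=(W[...,2]>.055)&(W[...,2]<.07)&(V>155)&(V<250)&(U>355)&(U<410);S2=(W[m2]-[.5404,-.33,0])@R
v=cv2.fitLine(S2[:,:2].astype(np.float32),2,0,.01,.01).ravel();print("other roller line",v,"zmax",S2[:,2].max())
# held roller
z=Pt[...,2];h=(abs(Pt[...,1])<.018)&(z<-.045)&(z>-.075)&(V<230)&(V>60)&(U>240)&(U<320)
Q=Pt[h];print("pin",Q[:,0].max());body=Q[Q[:,0]<.05];pin=Q[Q[:,0]>.062]
print("body",cv2.fitLine(body.astype(np.float32),2,0,.01,.01).ravel().round(4),body[:,2].min())
for lo,hi in((.0,.02),(.02,.04),(.04,.055)):
    k=(Q[:,0]>lo)&(Q[:,0]<hi);print(lo,np.percentile(Q[k][:,2],1),(Q[k][:,1].min()+Q[k][:,1].max())/2)
print("pin line",cv2.fitLine(pin.astype(np.float32),2,0,.01,.01).ravel().round(4),pin[:,2].min(),(pin[:,1].min()+pin[:,1].max())/2,len(pin))
e=(c["color"][...,0].astype(int)>120)&(c["color"][...,1]<50)&h;print("red x",np.percentile(Pt[e][:,0],[1,99]))
```

```text
cheek 5940 ((548.2035522460938, -254.28648376464844), (18.01934814453125, 185.8225555419922), 85.43980407714844) 0.0992466594460086
[[ 454.9 -255.9]
 [ 640.1 -270.7]
 [ 641.5 -252.7]
 [ 456.3 -237.9]]
stand frame [[-0.0897  0.067   0.0972]
 [ 0.009   0.0761  0.0992]
 [ 0.0937  0.085   0.1011]]
other roller line [ 0.01040614  0.9999459   0.04953931 -0.0034782 ] zmax 0.06752370318590634
pin 0.08567575930050722
body [ 9.993e-01 -3.220e-02 -2.100e-02  3.580e-02  3.000e-04 -5.900e-02] -0.06422430878068489
0.0 -0.05508703722317636 0.0004034966176705429
0.02 -0.06276617170407975 0.0004943511161191738
0.04 -0.06275852464113628 0.0005715541473078961
pin line [ 9.998e-01  0.000e+00  1.730e-02  7.360e-02  3.000e-04 -5.100e-02] -0.05411236333976621 0.0002827357023674239 1129
red x [0.04599935 0.05965913]
```

```bash
cat > st.py <<'E'
# st.py tip_y tip_z tilt push [dx] (mm, deg): pin tip in stand frame with pin pushed in by push -> increments
from go import *
p0=np.array([.5004,-.3248]);hd=85.4
def G(ty,tz,ti,push=0,dx=0):
    t=np.radians(ti);L=.0857-push/1e3
    y=ty/1e3-L*np.cos(t);z=tz/1e3+L*np.sin(t);yv=np.array([np.cos(np.radians(hd)),np.sin(np.radians(hd))]);xv=np.array([yv[1],-yv[0]])
    return (*(p0+y*yv+dx/1e3*xv),z,hd,ti)
if __name__=="__main__":
    s=get_state();a=list(map(float,sys.argv[1:]));p,R=goal(*G(*a));dp,rv=inc(s,p,R)
    # where tip is now (free pin)
    R0=q2R(s["tool_rot"]);tip=s["position"]+R0@[.0857,0,-.051];th=np.degrees(np.arcsin(-R0[2,0]))
    d=tip[:2]-p0;h=np.radians(hd);print("t",round(s["clock"],2),"tip x,y,z",(np.array([d@[np.sin(h),-np.cos(h)],d@[np.cos(h),np.sin(h)],tip[2]])*1e3).round(1),"tilt",th.round(1),"F",s["ft_force"].round(1),"M",s["moment"].round(2),"w",round(s["width"],4))
    print("inc",dp,rv)
E
python3 st.py 58 160 28 0
```

```text
t 7.5 tip x,y,z [ -0.9  85.2 222.8] tilt -0.0 F [-0.4 -0.  -2.9] M [-0.08  0.05  0.02] w 0.0274
inc [-0.0412 -0.001   0.0166] [ 0.0029 -0.4888  0.0151]
```

Call:
arm_command:
  increments:
    - [[-0.01, 0, 0.004, 0, -0.12, 0.004, -1], [-0.02, 0, 0.008, 0, -0.24, 0.008, -1], [-0.03, 0, 0.012, 0, -0.36, 0.012, -1], [-0.041, -0.001, 0.0166, 0.003, -0.489, 0.015, -1], [-0.041, -0.001, 0.0166, 0.003, -0.489, 0.015, -1]]

```text
clock: 8.0
position: [0.4956, -0.3628, 0.1512]
tool_rot: [0.161, 0.712, 0.66, -0.178]
ft_force: [-0.1, -0.4, -3.8]
width: 0.0272
grip_force: 30.0
```

Call:
arm_command:
  increments:
    - [[0, 0, 0, 0, 0, 0, -1], [0, 0, 0, 0, 0, 0, -1]]

```text
clock: 8.2
position: [0.4972, -0.3681, 0.1568]
tool_rot: [0.165, 0.714, 0.657, -0.177]
ft_force: [-0.0, -0.2, -2.6]
width: 0.0274
grip_force: 30.0
```

```bash
python3 st.py 58 85 28 0
```

```text
t 8.2 tip x,y,z [  0.6  56.2 161.6] tilt 28.0 F [-0.  -0.2 -2.6] M [ 0.33 -0.01  0.04] w 0.0274
inc [ 0.0376 -0.0005  0.0668] [ 0.0005 -0.     -0.0038]
```

Call:
arm_command:
  increments:
    - [[0.012, 0, 0.022, 0, 0, -0.004, -1], [0.025, -0.0005, 0.044, 0, 0, -0.004, -1], [0.025, -0.0005, 0.044, 0, 0, -0.004, -1], [0.025, -0.0005, 0.044, 0, 0, -0.004, -1]]

```text
clock: 8.6
position: [0.4961, -0.3674, 0.1057]
tool_rot: [0.164, 0.713, 0.658, -0.179]
ft_force: [0.7, -0.5, -2.4]
width: 0.027
grip_force: 30.0
```

```bash
python3 st.py 58 54 28 0
python3 - <<'E'
from wr import *
from st import p0,hd
s,c,W=wrist("w7");Pt=cloud(c,c["tool_from_camera"]);V,U=np.mgrid[:420,:560]
h=np.radians(hd);A=np.array([[np.sin(h),np.cos(h),0],[-np.cos(h),np.sin(h),0],[0,0,1]]);S=(W-[*p0,0])@A
m=(abs(S[...,2]-.1)<.006)&(S[...,1]>.055)&(S[...,1]<.095)&(abs(S[...,0]-.042)<.12);m&=~((abs(S[...,0])<.012)&(S[...,1]<.064))
n,l,st,ce=cv2.connectedComponentsWithStats(m.astype(np.uint8));k=1+st[1:,4].argmax();m=l==k
P=S[m];print(len(P),np.percentile(P,[.5,50,99.5],axis=0).round(4));r=cv2.minAreaRect((P[:,:2]*1000).astype(np.float32));print(r)
q=(abs(Pt[...,1])<.008)&(Pt[...,0]>.063)&(Pt[...,0]<.09)&(Pt[...,2]<-.04)&(Pt[...,2]>-.065)
Q=S[q];print("pin",q.sum(),(Q[:,0].min()+Q[:,0].max())/2,Q[:,1].max(),Q[Q[:,1].argmax()],"tool",Pt[q].min(0),Pt[q].max(0))
E
```

```text
t 8.6 tip x,y,z [ -0.8  56.8 110.4] tilt 28.0 F [ 0.7 -0.5 -2.4] M [ 0.31 -0.03 -0.05] w 0.027
inc [0.0276 0.001  0.0493] [-0.0016  0.0008  0.0002]
15728 [[-0.0497  0.0653  0.0974]
 [ 0.0298  0.0728  0.0992]
 [ 0.1101  0.0797  0.1009]]
((31.24264144897461, 72.57512664794922), (164.37570190429688, 15.37944507598877), 0.1399313360452652)
pin 1099 -0.0004556386584232855 0.056909421828884275 [0.00012086 0.05690942 0.11181951] tool [ 0.06307081 -0.00365699 -0.05400603] [ 0.0858878   0.00436532 -0.04720703]
```

View pics/w7.png

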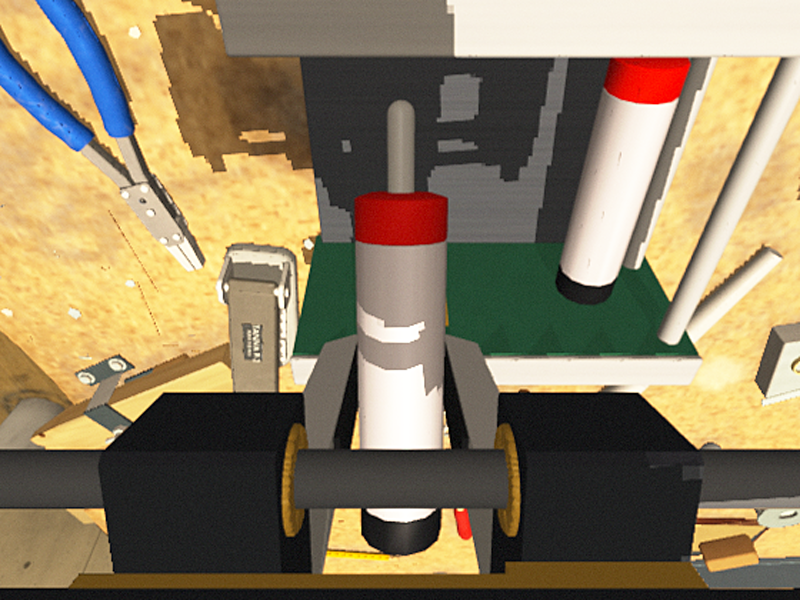

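The held pin (tip at (400,105)) is lined up with the slot to within about 0.5 mm in x, and the cheek's inner edge and end match the model. Now lower it.

Call:
arm_command:
  increments:
    - [[0.009, 0.0008, 0.016, 0, 0, 0, -1], [0.018, 0.0008, 0.033, 0, 0, 0, -1], [0.0278, 0.0008, 0.0497, 0, 0, 0, -1], [0.0278, 0.0008, 0.0497, 0, 0, 0, -1], [0.0278, 0.0008, 0.0497, 0, 0, 0, -1]]

```text
clock: 9.15
position: [0.4978, -0.366, 0.0498]
tool_rot: [0.165, 0.713, 0.658, -0.178]
ft_force: [-0.2, 0.1, -2.1]
width: 0.0273
grip_force: 30.0
```

Call:
arm_command:
  increments:
    - [[0, 0, 0, 0, 0, 0, -1]]

```text
clock: 9.25
position: [0.4983, -0.3661, 0.0506]
tool_rot: [0.166, 0.713, 0.658, -0.178]
ft_force: [0.3, -0.1, -2.1]
width: 0.0272
grip_force: 30.0
```

```bash
python3 st.py 66 53.5 28 0;python3 st.py 75 53.5 28 0
```

```text
t 9.25 tip x,y,z [ 1.2 58.3 55.1] tilt 28.1 F [ 0.3 -0.1 -2.1] M [0.29 0.05 0.02] w 0.0272
inc [ 0.0077 -0.0012 -0.002 ] [ 0.0019  0.0026 -0.0003]
t 9.25 tip x,y,z [ 1.2 58.3 55.1] tilt 28.1 F [ 0.3 -0.1 -2.1] M [0.29 0.05 0.02] w 0.0272
inc [ 0.0156 -0.0012 -0.0063] [ 0.0019  0.0026 -0.0003]
```

Call:
arm_command:
  increments:
    - [[0, -0.001, 0, 0.002, 0.002, 0, -1], [0.004, -0.001, -0.001, 0.002, 0.002, 0, -1], [0.0077, -0.001, -0.002, 0.002, 0.002, 0, -1], [0.0077, -0.001, -0.002, 0.002, 0.002, 0, -1]]

```text
clock: 9.65
position: [0.4966, -0.3567, 0.0459]
tool_rot: [0.162, 0.713, 0.659, -0.178]
ft_force: [-0.8, 0.0, -1.6]
width: 0.0274
grip_force: 30.0
```

```bash
python3 st.py 75 53.5 28 0
```

```text
t 9.65 tip x,y,z [-1.3 67.5 50.9] tilt 27.9 F [-0.8  0.  -1.6] M [ 0.32 -0.01 -0.  ] w 0.0274
inc [ 0.0053  0.0013 -0.006 ] [-0.0032 -0.0016  0.0022]
```

Call:
arm_command:
  increments:
    - [[0, 0, -0.001, 0, 0, 0, -1], [0, 0, -0.001, 0, 0, 0, -1], [0, 0, -0.001, 0, 0, 0, -1]]

```text
clock: 9.95
position: [0.4965, -0.3568, 0.0468]
tool_rot: [0.162, 0.713, 0.658, -0.179]
ft_force: [0.5, -1.2, -2.6]
width: 0.0278
grip_force: 30.0
```

```bash
python3 st.py 75 53.5 28 0; python3 -c "
from plant import *
for i in range(4):
    s=get_state();print(s['clock'],s['position'],s['qd'].round(3));camera('top')"; python3 st.py 75 53.5 28 0
```

```text
t 9.95 tip x,y,z [-1.3 67.4 51.7] tilt 27.9 F [ 0.5 -1.2 -2.6] M [ 0.3   0.02 -0.01] w 0.0278
inc [ 0.0059  0.0013 -0.0052] [-0.0034 -0.0014  0.0016]
9.95 [ 0.49650141 -0.35683112  0.04681192] [-0.002  0.001  0.001  0.001  0.001  0.   ]
10.0 [ 0.4964338  -0.35686622  0.04673493] [ 0.001 -0.001 -0.001  0.     0.001 -0.002]
10.05 [ 0.49639297 -0.35688885  0.04670708] [-0.001  0.001 -0.002  0.     0.001  0.   ]
10.1 [ 0.49640679 -0.35687784  0.04672269] [-0.001  0.001  0.     0.002  0.001  0.   ]
t 10.15 tip x,y,z [-1.4 67.3 51.7] tilt 27.9 F [ 0.2  0.3 -1.5] M [ 0.31  0.06 -0.01] w 0.0273
inc [ 0.0059  0.0014 -0.0054] [-0.0037 -0.0014  0.0015]
```

Call:
arm_command:
  increments:
    - [[0, 0.0013, -0.001, -0.0035, -0.001, 0.0015, -1], [0.003, 0.0013, -0.003, -0.0035, -0.001, 0.0015, -1], [0.006, 0.0013, -0.0053, -0.0035, -0.001, 0.0015, -1], [0.006, 0.0013, -0.0053, -0.0035, -0.001, 0.0015, -1], [0.006, 0.0013, -0.0053, -0.0035, -0.001, 0.0015, -1]]

```text
clock: 10.65
position: [0.4985, -0.3491, 0.0488]
tool_rot: [0.164, 0.713, 0.658, -0.178]
ft_force: [-0.8, -0.4, -2.1]
width: 0.0271
grip_force: 30.0
```

Call:
arm_command:
  increments:
    - [[0, 0, 0, 0, 0, 0, -1], [0, 0, 0, 0, 0, 0, -1]]

```text
clock: 10.85
position: [0.4985, -0.3492, 0.0487]
tool_rot: [0.164, 0.713, 0.658, -0.178]
ft_force: [-0.4, -0.2, -2.3]
width: 0.0271
grip_force: 30.0
```

```bash
python3 st.py 75 53 25 3; python3 st.py 75 52.5 20 6;  python3 - <<'E'
from wr import *
from st import p0,hd
s,c,W=wrist("w8");Pt=cloud(c,c["tool_from_camera"])
h=np.radians(hd);A=np.array([[np.sin(h),np.cos(h),0],[-np.cos(h),np.sin(h),0],[0,0,1]]);S=(W-[*p0,0])@A
q=(abs(Pt[...,1])<.008)&(Pt[...,0]>.063)&(Pt[...,0]<.09)&(Pt[...,2]<-.04)&(Pt[...,2]>-.065)
Q=S[q];print("pin",q.sum(),(Q[:,0].min()+Q[:,0].max())/2,Q[:,1].max(),Pt[q].min(0),Pt[q].max(0))
k=(c["color"][...,0].astype(int)>90)&(c["color"][...,1]<60)&(abs(Pt[...,1])<.016)&(Pt[...,2]<-.045)&(Pt[...,2]>-.075)&(Pt[...,0]<.075)
print("red x",np.percentile(Pt[k][:,0],[1,99]))
E
```

```text
t 10.85 tip x,y,z [ 0.  75.1 53.5] tilt 28.0 F [-0.4 -0.2 -2.3] M [ 0.25 -0.    0.04] w 0.0271
inc [ 0.0059 -0.      0.0047] [ 0.0001  0.0519 -0.0001]
t 10.85 tip x,y,z [ 0.  75.1 53.5] tilt 28.0 F [-0.4 -0.2 -2.3] M [ 0.25 -0.    0.04] w 0.0271
inc [ 0.0142 -0.      0.0115] [ 1.000e-04  1.392e-01 -1.000e-04]
pin 366 8.820915605936216e-06 0.0854420986211947 [ 0.08650208 -0.00799182 -0.06499392] [ 0.08999898  0.00798236 -0.0605228 ]
red x [0.04617788 0.05270318]
```

The pin tip stands at y = 75 with no side force, so it's fully in the slot. Now I push it in and swing.

Call:
arm_command:
  increments:
    - [[0.003, 0, 0.0024, 0, 0.026, 0, -1], [0.0059, 0, 0.0047, 0, 0.052, 0, -1], [0.01, 0, 0.008, 0, 0.095, 0, -1], [0.0142, 0, 0.0115, 0, 0.139, 0, -1], [0.0142, 0, 0.0115, 0, 0.139, 0, -1]]

```text
clock: 11.4
position: [0.4988, -0.3445, 0.0328]
tool_rot: [0.119, 0.724, 0.667, -0.128]
ft_force: [-1.3, -2.8, -0.8]
width: 0.0273
grip_force: 30.0
```

Call:
arm_command:
  increments:
    - [[0, 0, 0, 0, 0, 0, -1], [0, 0, 0, 0, 0, 0, -1]]

```text
clock: 11.6
position: [0.4991, -0.3427, 0.0324]
tool_rot: [0.119, 0.724, 0.668, -0.128]
ft_force: [-0.7, -3.2, 0.7]
width: 0.0274
grip_force: 30.0
```

```bash
python3 st.py 75 53 15 9.5; python3 st.py 75 53 10 11.5
```

```text
t 11.6 tip x,y,z [ 0.2 80.  50.8] tilt 20.1 F [-0.7 -3.2  0.7] M [-0.57  0.2  -0.  ] w 0.0274
inc [ 0.0089 -0.0002  0.0062] [ 0.0007  0.0889 -0.0002]
t 11.6 tip x,y,z [ 0.2 80.  50.8] tilt 20.1 F [-0.7 -3.2  0.7] M [-0.57  0.2  -0.  ] w 0.0274
inc [ 0.0161 -0.0002  0.0119] [ 0.0007  0.1761 -0.0002]
```

Call:
arm_command:
  increments:
    - [[0.0045, 0, 0.0031, 0, 0.044, 0, -1], [0.0089, 0, 0.0062, 0, 0.088, 0, -1], [0.0125, 0, 0.009, 0, 0.13, 0, -1], [0.0161, 0, 0.0119, 0, 0.176, 0, -1], [0.0161, 0, 0.0119, 0, 0.176, 0, -1]]

```text
clock: 12.1
position: [0.4999, -0.3334, 0.0156]
tool_rot: [0.06, 0.732, 0.675, -0.064]
ft_force: [-1.2, -6.3, 0.9]
width: 0.0273
grip_force: 30.0
```

Call:
arm_command:
  increments:
    - [[0, 0, 0, 0, 0, 0, -1], [0, 0, 0, 0, 0, 0, -1]]

```text
clock: 12.3
position: [0.5, -0.3326, 0.0158]
tool_rot: [0.06, 0.732, 0.676, -0.065]
ft_force: [-1.0, -7.2, -0.6]
width: 0.027
grip_force: 30.0
```

```bash
python3 st.py 75 53 5 12.5; python3 st.py 75 53.2 0 12.5
```

```text
t 12.3 tip x,y,z [ 0.2 85.5 50.9] tilt 10.1 F [-1.  -7.2 -0.6] M [-1.08  0.27  0.01] w 0.027
inc [ 0.0066 -0.0003  0.0062] [0.0008 0.0896 0.0004]
t 12.3 tip x,y,z [ 0.2 85.5 50.9] tilt 10.1 F [-1.  -7.2 -0.6] M [-1.08  0.27  0.01] w 0.027
inc [ 0.0119 -0.0003  0.0117] [0.0008 0.1769 0.0004]
```

```bash
cat > hold.py <<'E'
from wr import *
from st import p0,hd
def hold(n):
    s,c,W=wrist(n);Pt=cloud(c,c["tool_from_camera"]);V,U=np.mgrid[:420,:560]
    h=(abs(Pt[...,1])<.016)&(Pt[...,2]<-.04)&(Pt[...,2]>-.08)&(Pt[...,0]>.012)&(Pt[...,0]<.066)&(V<300)
    col=c["color"].astype(int);k=h&(col[...,0]>90)&(col[...,1]<60)
    x=Pt[h][:,0];z=Pt[h][:,2];b=np.arange(.014,.054,.004);zz=[np.percentile(z[(x>a)&(x<a+.004)],5) for a in b]
    f=np.polyfit(b+.002,zz,1);print("red end x",np.percentile(Pt[k][:,0],[1,99]).round(4),"roller slope deg (+ = red low)",np.degrees(f[0]).round(2),"axis z at 0",(f[1]+.014).round(4))
    a=np.radians(hd);A=np.array([[np.sin(a),np.cos(a),0],[-np.cos(a),np.sin(a),0],[0,0,1]]);S=(W-[*p0,0])@A
    print("red end stand y",np.percentile(S[k][:,1],99).round(4))
    return s,c,Pt,S
if __name__=="__main__":
    import sys;hold(sys.argv[1])
E
python3 hold.py w9
```

```text
red end x [0.0459 0.0537] roller slope deg (+ = red low) -0.51 axis z at 0 -0.0483
red end stand y 0.056
```

Call:
arm_command:
  increments:
    - [[0.0033, 0, 0.0031, 0, 0.045, 0, -1], [0.0066, 0, 0.0062, 0, 0.09, 0, -1], [0.0095, 0, 0.009, 0, 0.135, 0, -1], [0.0119, 0, 0.0117, 0, 0.177, 0, -1], [0.0119, 0, 0.0117, 0, 0.177, 0, -1]]

```text
clock: 12.85
position: [0.5007, -0.3243, 0.0017]
tool_rot: [0.0, 0.735, 0.678, 0.0]
ft_force: [-0.7, -6.6, -0.2]
width: 0.0273
grip_force: 30.0
```

Call:
arm_command:
  increments:
    - [[0, 0, 0, 0, 0, 0, -1], [0, 0, 0, 0, 0, 0, -1]]

```text
clock: 13.05
position: [0.5009, -0.3237, 0.0021]
tool_rot: [0.001, 0.735, 0.678, -0.0]
ft_force: [-0.8, -7.4, -1.3]
width: 0.027
grip_force: 30.0
```

```bash
python3 st.py 75 53.2 0 12.5; python3 st.py 75 53.2 0 3; python3 hold.py w10
```

```text
t 13.05 tip x,y,z [ 0.3 86.9 53. ] tilt 0.1 F [-0.8 -7.4 -1.3] M [-1.3   0.21  0.04] w 0.027
inc [ 0.0006 -0.0004 -0.0001] [0.0011 0.0012 0.0001]
t 13.05 tip x,y,z [ 0.3 86.9 53. ] tilt 0.1 F [-0.8 -7.4 -1.3] M [-1.3   0.21  0.04] w 0.027
inc [-0.0089 -0.0004 -0.0001] [0.0011 0.0012 0.0001]
red end x [0.0458 0.0598] roller slope deg (+ = red low) -0.86 axis z at 0 -0.0482
red end stand y 0.061
```

View pics/w10.png

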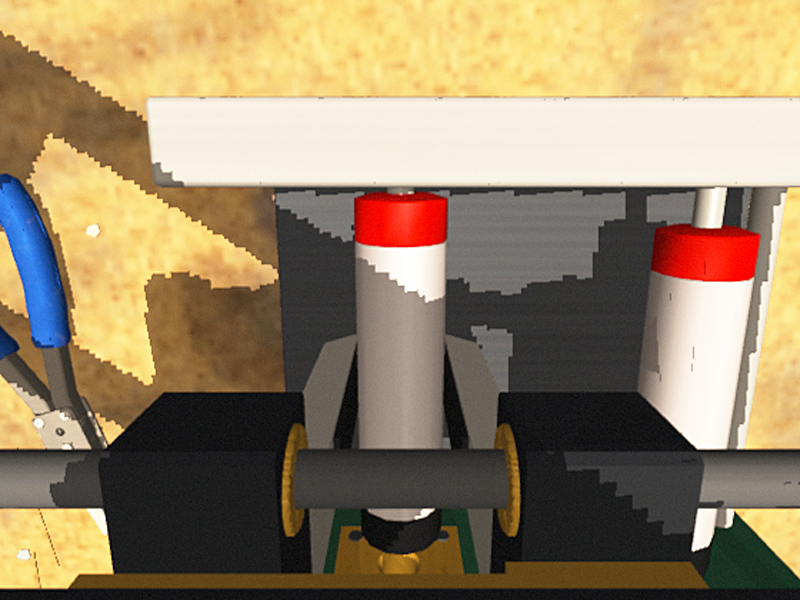

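Level now: the red cap is at (400,220), and the round pocket is visible at (400,563) just behind the black cap. The roller hasn't slipped in the grip. I'll let it move toward the pocket.

Call:
arm_command:
  increments:
    - [[-0.001, -0.0004, 0, 0.001, 0.001, 0, -1], [-0.003, -0.0004, 0, 0.001, 0.001, 0, -1], [-0.005, -0.0004, 0, 0.001, 0.001, 0, -1], [-0.005, -0.0004, 0, 0.001, 0.001, 0, -1]]

```text
clock: 13.5
position: [0.5005, -0.3278, 0.0024]
tool_rot: [-0.0, 0.735, 0.678, 0.001]
ft_force: [-0.5, -6.4, 0.6]
width: 0.0276
grip_force: 30.0
```

```bash
python3 st.py 75 53.2 0 2.5
```

```text
t 13.5 tip x,y,z [ 0.2 82.7 53.5] tilt -0.1 F [-0.5 -6.4  0.6] M [-0.99  0.22  0.03] w 0.0276
inc [-0.0053 -0.0003  0.0001] [ 0.0006 -0.0013  0.0003]
```

Call:
arm_command:
  increments:
    - [[-0.002, -0.0003, 0, 0, 0, 0, -1], [-0.004, -0.0003, 0, 0, 0, 0, -1], [-0.0055, -0.0003, 0, 0, 0, 0, -1], [-0.0055, -0.0003, 0, 0, 0, 0, -1]]

```text
clock: 13.9
position: [0.4999, -0.3327, 0.0028]
tool_rot: [-0.001, 0.735, 0.678, 0.001]
ft_force: [-0.5, -1.8, 4.9]
width: 0.027
grip_force: 30.0
```

```bash
python3 st.py 75 51.2 0 2.5; python3 hold.py w11
```

```text
t 13.9 tip x,y,z [ 0.1 77.7 54.1] tilt -0.1 F [-0.5 -1.8  4.9] M [-0.53  0.11  0.01] w 0.027
inc [-0.0003 -0.0001  0.0026] [ 0.0009 -0.0026  0.0004]
red end x [0.046  0.0599] roller slope deg (+ = red low) 0.12 axis z at 0 -0.0483
red end stand y 0.0518
```

Contact upward and the spring force gone: it's seated or nearly so. Release.

Call:
arm_command:
  increments:
    - [[0, 0, -0.001, 0, 0, 0, 0], [0, 0, -0.001, 0, 0, 0, 0], [0, 0, -0.001, 0, 0, 0, 0], [0, 0, -0.001, 0, 0, 0, 0], [0, 0, -0.001, 0, 0, 0, 0]]

```text
clock: 14.45
position: [0.4989, -0.3313, 0.002]
tool_rot: [-0.003, 0.735, 0.678, 0.001]
ft_force: [0.1, 0.0, 0.2]
width: 0.047
grip_force: 0.0
```

```bash
python3 st.py 75 51.2 0 2.5; python3 hold.py w12
```

```text
t 14.45 tip x,y,z [-0.9 78.8 53.5] tilt -0.3 F [0.1 0.  0.2] M [-0.02  0.04 -0.03] w 0.047
inc [-0.0016  0.001   0.0018] [-0.0018 -0.0055  0.0002]
red end x [0.0438 0.0576] roller slope deg (+ = red low) 0.01 axis z at 0 -0.0491
red end stand y 0.0507
```

Call:
arm_command:
  increments:
    - [[0, 0, -0.01, 0, 0, 0, 0], [0, 0, -0.03, 0, 0, 0, 0], [0, 0, -0.07, 0, 0, 0, 0], [0, 0, -0.11, 0, 0, 0, 0], [0, 0, -0.15, 0, 0, 0, 0]]

```text
clock: 15.0
position: [0.4991, -0.3324, 0.1549]
tool_rot: [-0.002, 0.735, 0.678, 0.001]
ft_force: [0.5, -0.8, -0.5]
width: 0.047
grip_force: 0.0
```

Call:
arm_command:
  increments:
    - [[-0.06, 0, -0.03, 0, 0, 0, 0], [-0.06, 0, -0.03, 0, 0, 0, 0], [-0.06, 0, -0.03, 0, 0, 0, 0], [-0.06, 0, -0.03, 0, 0, 0, 0]]

```text
clock: 15.4
position: [0.4943, -0.3919, 0.1821]
tool_rot: [-0.002, 0.735, 0.678, 0.002]
ft_force: [0.2, -0.3, -0.4]
width: 0.047
grip_force: 0.0
```

Run:
```python
from wr import *
from st import p0,hd
s,c,W=wrist("w13");print(s["clock"],s["position"],s["ft_force"])
a=np.radians(hd);A=np.array([[np.sin(a),np.cos(a),0],[-np.cos(a),np.sin(a),0],[0,0,1]]);S=(W-[*p0,0])@A
X,Y,Z=S[...,0],S[...,1],S[...,2];col=c["color"].astype(int)
for nm,x0 in(("new",0),("old",.092)):
    m=(abs(X-x0)<.016)&(abs(Y)<.056)&(Z>.05)&(Z<.08)
    b=np.arange(-.055,.05,.01);print(nm,m.sum(),[round(float(np.percentile(Z[m&(Y>q)&(Y<q+.01)],97)),4) if (m&(Y>q)&(Y<q+.01)).sum()>20 else None for q in b])
    k=m&(col[...,0]>90)&(col[...,1]<60);print("red y",np.percentile(Y[k],[1,99]).round(4),"x",np.median(X[m]).round(4))
    k=m&(col.max(-1)<60);print("black y",np.percentile(Y[k],[1,99]).round(4))
t=camera("top");cv2.imwrite("pics/tend.png",cv2.resize(t["color"][155:245,322:412,::-1],(540,540),interpolation=cv2.INTER_CUBIC))
```

```text
15.4 [ 0.49426835 -0.39194124  0.18211313] [ 0.17706745 -0.30010873 -0.37544848]
new 4024 [0.0657, 0.0657, 0.0657, 0.0656, 0.0657, 0.0655, 0.0654, 0.0656, 0.0658, 0.0658, 0.0656]
red y [0.0374 0.0496] x 0.0006
black y [-0.0559 -0.0514]
old 4137 [0.0656, 0.0658, 0.0658, 0.0656, 0.0658, 0.0658, 0.0657, 0.0658, 0.0659, 0.0658, 0.0658]
red y [0.038  0.0505] x 0.0887
black y [-0.056  -0.0509]
```

View pics/w13.png

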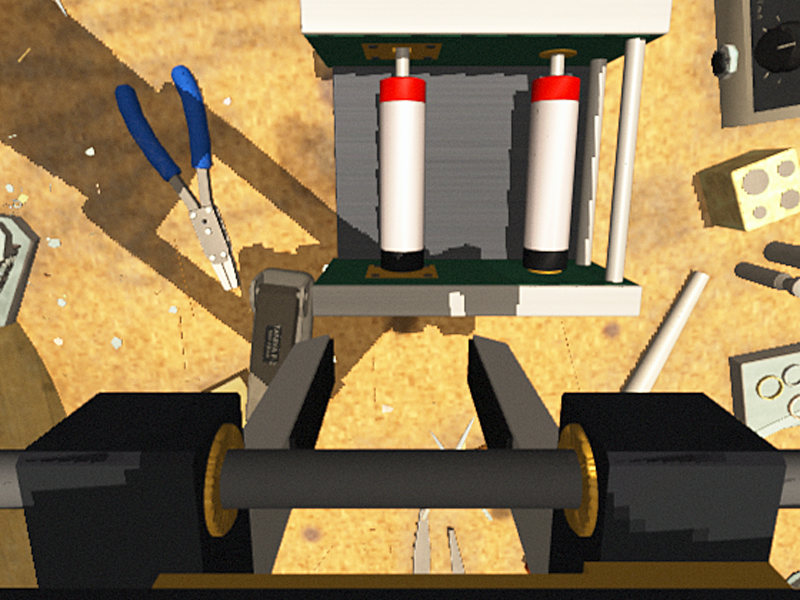

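The new roller, at (402,170), sits level and matches the already-fitted one at (552,170): top at 65.7 mm all along, and both ends home to within 1 mm. The gripper is clear, so I hand in.

```bash
python3 -c "
from plant import *
print(hand_in())"
```

```text
the job is handed in; nothing more can be done
None
```

The spare roller is in the front place of the stand, level and with both ends home; the last camera check matched the roller already there to about 1 mm. The gripper has let go and is clear, no other item on the bench was handled, and the job was handed in at about 15.5 s on the robot's clock. My first close of the fingers missed high and touched the top of the roller lightly without moving it.

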